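# Pulse the spice grinder

### The job

Get the spice grinder running on its pulse setting. First lock its bowl: turn the black collar round the bowl clockwise by its upright lever until the lever stands in line with the long locked-mark ridge on the white base. Then take the bayonet lid from the wooden board, drop its two lugs into the slots of the bowl, press the lid flat on the rim and twist it clockwise against its spring to the half-way mark (the single ridge on the rim), short of the lock click; finish while still gripping the lid and holding it there, and leave the things standing around where they are.

Things in the scene. Friction and masses are not known exactly. Their poses are not given: they have to be found in the camera images.
- grinder: Spice grinder, fixed: round white base (156 mm across, 24 mm high) carrying a steel bowl (96 mm outer diameter, rim at z 92 mm, inner floor at 58). Origin: centre of the base's underside, on the worktop. Azimuths below are about its z axis, anticlockwise from its x axis. Clockwise is as seen from above
- bowl_mouth (a point): centre of the bowl's mouth at rim height, 92 mm above the grinder's origin. The mouth is 59 mm across inside an inward lip 8 mm thick (z 84 to 92); below the lip a channel widens to 74 mm
- slot (a point): middle of one of the two slots in the lip, at rim height, 33 mm from the axis at azimuth +90 degrees; the other is straight across. Each is 16 to 18 mm wide
- half_mark (a point): the half-way mark on the rim: a single black ridge 46 mm from the axis, 0.70 rad clockwise of that slot (another is straight across). A pair of short ridges 1.40 rad clockwise of each slot marks the lock
- collar (a joint): angle of the lock collar in rad, growing clockwise. At 0.90 its lever is in line with the locked mark, a black radial ridge on the white base at azimuth 2.69 rad. Range 0 to 1.25, so it can be turned too far; it stays where it is left (friction 0.12 N m, about 1.5 N at the lever)
- lever (a point): point on the collar's upright lever, 82 mm from the grinder's axis, 62 mm above the worktop. The lever is a fin 10 mm thick (in the turning direction), 22 mm wide (radially, 71 to 93 mm from the axis), top at 80 mm, foot at 39 mm, free all round. At collar angle q its azimuth is 3.59 - q rad
- collar_mark (a point): where point lever is when the collar is at its locked mark: 82 mm from the axis, 62 mm above the worktop, just outside and above the ridge
- lid: White lid, black grip bar, 0.16 kg, on the board plug down. Origin: centre of the plug's underside; x along the grip bar. Plug 55 mm diameter, 18 mm deep, foot tapered to 49 mm. Lugs at its +x and -x sides: 10 mm wide, reaching 35 mm from the axis, 2 to 8 mm above the origin. Flange 83 mm diameter, 18 to 26 mm up. Same after a half turn. Flat on the rim, its origin is at z 74 mm
- lid_grip (a point): point in the lid's grip bar, 49 mm above the lid's origin. The bar is 56 mm long (along the lid's x), 14 mm thick (along y) and stands 26 to 61 mm above the origin. A small nib on the flange's edge at each end of the bar points at the marks on the rim
- spring_ring (a joint): angle in rad of the spring ring under the lip that the lugs push clockwise: 0 until the lid has turned 0.15 from the slots, then the lid's turn less 0.15, so 0.55 at the half-way mark. Its spring (0.05 N m at 0, 0.11 at half-way) turns the lid back if let go. From a lid turn of about 0.9 plungers resist; past 1.15 (ring 1.0) it clicks into the lock
- board: wooden board, 240 x 340 x 16 mm (x, y, z), fixed on the glass hob (5 mm high); origin: centre of its underside; its top is 21 mm above the worktop
- oil_bottle: oil bottle, 63 mm wide, 264 mm high, behind the work; origin at its underside; to be left alone
- mug: mug, 78 mm diameter, 92 mm high, behind the board; origin at its underside; to be left alone
- honey_jar: honey jar, 61 mm diameter, 95 mm high, right of the grinder; origin at its underside; to be left alone
- spice_jar: spice jar with black cap, 45 mm diameter, 108 mm high, behind the grinder to the right; origin at its underside; to be left alone
- garlic: garlic bulb, 60 mm, on the left part of the board; origin at its underside; to be left alone
- peeler: peeler, 170 mm long, lying along the board's left edge; to be left alone
- lemon: lemon, 78 mm long, on the hob behind the board; to be left alone
- teaspoon: teaspoon, 132 mm long, on the worktop right of the grinder; to be left alone

How it is judged:
By the outcome, as a careful person would: the job done as asked, in the order asked, and still so for the second after the job is handed in, while the arm keeps its last pose, push and grip.
It also fails if it takes over 58 s, if anything falls off the work surface, if the arm or the gripper's body presses on something with over 40 N, if the wrist force passes 120 N, or if a joint passes its speed limit or range.

### The arm

A 6-joint arm with a two-finger parallel gripper is mounted at the origin on a cart in front of the work surface, level with it; the furniture and walls round the work are solid. World frame = base frame: x ahead of the robot, y to its left, z up, the work surface at z = 0. Lengths are in mm, angles in rad, forces in N, time in s.
With the tool pointing down it reaches from about 350 to 775 mm from the base axis. Payload 7.3 kg.
Tool frame: the origin (TCP) lies on the mounting face of the last link; the fingertips stand 178 mm ahead of it and the grasp point (between the pads) lies 159 mm ahead of it; z points along the fingers, y is the line along which they close (so a half turn about z gives the same grasp; the last joint's range is limited). The gripper opens to 92 mm and grips with 3 to 60 N. Pads are 19 mm wide; open, the fingers measure 130 mm over their backs; the gripper's body (75 mm by 190 mm) begins 47 mm behind the grasp point.
Start: joints at [0.984, 0.342, 1.524, -0, 1.275, -0.146], TCP at [223.978, 474.828, 404.741] pointing down, gripper open.
Joint ranges: [-2.53, 2.53], [-0.77, 2.02], [0.04, 2.7], [-1, 4.14], [0.28, 2.66], [-3.11, 3.11]. Speed limits (rad/s): [2.57, 2.57, 3.14, 3.14, 3.14, 3.14].

### API

Orientations are given as [roll, pitch, yaw] about the fixed x, y, z axes, in that order (R = Rz(yaw) Ry(pitch) Rx(roll)).
In Python, from plant import bot, imaging, get_obs gives the robot as it stands (bot), with the cameras (imaging) and the readings as plain functions.
- The arm moves only by the tool shift_gripper, called after "Request:" as name(argument=value, ...) on one line, values as JSON. Schema: {"type":"object","properties":{"segments":{"type":"array","items":{"type":"array","items":{"type":"number"},"minItems":5,"maxItems":5},"minItems":1,"maxItems":5},"only":{"type":"string"},"quiet":{"type":"boolean"},"lines":{"type":"string"}},"required":["segments"],"additionalProperties":false}. segments is a list of rows, 1 to 5 of them, each of 5 numbers: the finger opening in mm, then dx, dy, dz in normalised numbers (1 is 800 mm), then a turn about the tool's z in fractions of the full range, 1 being 120 degrees; each row is the pose to reach, as a shift and turn from the pose commanded when the call began, along the tool's axes at that moment; what a row does not reach only later rows make up. A row lasts 1/8 s, in which the tool goes at most 62.5 mm and 0.188 rad, less where a joint would pass 70% of its speed; a pose out of reach is approached as far as the arm can. The fingers move at their own pace and stop on an object; the grip force is fixed at half the most. Time passes only in rows, so rows that do not move let the fingers close. The tool returns the time, the measured TCP pose, the force, the opening and the grip force at its end. only (a regular expression) keeps the lines of the reply that match it, lines (a string "A,B") keeps lines A to B, and quiet returns only ok. Input that does not fit is refused with a message, and nothing moves.
- get_obs(): the state, without advancing time (a new reading comes with each control period).
- imaging.capture(name): name is "scene" or "side" or "wrist"; returns a dict with "color" (420x560x3 uint8, red, green, blue), "K" (3x3 intrinsics, pixels), "k1" (the pictures are not rectified: a ray, as slopes to the right and down, at radius r is drawn at 1 + k1 r^2 times it, then the intrinsics apply), "R" (3x3) and "t" (3): a world point X has camera coordinates R X + t. Camera axes: x right, y down, z forward; pixel columns grow to the right and rows downward; lengths in mm; the calibration is good to about 2 mm. A picture is of the moment at which its call begins. There is no depth.
- bot.close_job(): hands the job in; it is judged then, once.
The state is a dict: "time": time; "joint_positions": joint angles; "dq": joint speeds; "tau": joint torques, N m; "tool_pos": TCP position; "tcp_rot": TCP orientation; "contact_force": force on the tool from outside, world axes, zero at the start; "moment": the same for the moment, N m; "grip_width": finger opening in mm; "finger_force": force on a finger pad.
Only numpy, scipy, OpenCV 4.12 (cv2) and the standard library are available. Lean on these libraries where they do the work, as an engineer would, in place of code of your own. Each camera call takes 0.05 s, during which the arm holds its last target. There are 200 camera calls.

## Working session

There is one attempt and no reset: what is moved stays moved. The work goes in short steps, Python scripts to look and compute and a tool call to move; the robot and the scene stay as the last step left them, time stands still between calls to the robot, and variables do not carry over. Pictures are saved under pics/ and viewed, at most 10 in all, crops included, and the job is handed in when it is done.

```bash
ls; mkdir -p pics
```

Run:
```python
from plant import bot, imaging, get_obs
import cv2,numpy as np
o=get_obs();print({k:np.round(v,3) for k,v in o.items()})
for n in("scene","side","wrist"):
    c=imaging.capture(n);np.savez(f"pics/{n}0.npz",**c);cv2.imwrite(f"pics/{n}0.png",c["color"][:,:,::-1]);print(n,c["K"][0],c["K"][1],c["k1"],(-c["R"].T@c["t"]).round())
```

```text
pics
plant.py
{'time': np.float64(0.0), 'joint_positions': array([ 0.984,  0.343,  1.525, -0.   ,  1.275, -0.146]), 'dq': array([ 0.001,  0.002,  0.   , -0.   , -0.001,  0.001]), 'tau': array([-2.0000e-03, -4.3122e+01, -2.4422e+01,  7.2000e-02,  5.6000e-02,
       -0.0000e+00]), 'tool_pos': array([223.908, 474.722, 404.026]), 'tcp_rot': array([-3.14 , -0.   ,  2.701]), 'contact_force': array([ 0.619, -0.016,  0.121]), 'moment': array([-0.008, -0.034, -0.036]), 'finger_force': np.float64(0.0), 'grip_width': np.float64(91.688)}
scene [479.01174333   0.         281.44429627] [  0.         479.01174333 213.07302422] -0.09207291350696462 [-150. -408.  838.]
side [422.20699016   0.         277.66615279] [  0.         422.20699016 206.38828781] -0.011705253662977668 [ 450. 1079.  831.]
wrist [322.50796982   0.         278.48256495] [  0.         322.50796982 211.3858604 ] -0.07454173775124462 [149. 510. 382.]
```

View pics/scene0.png

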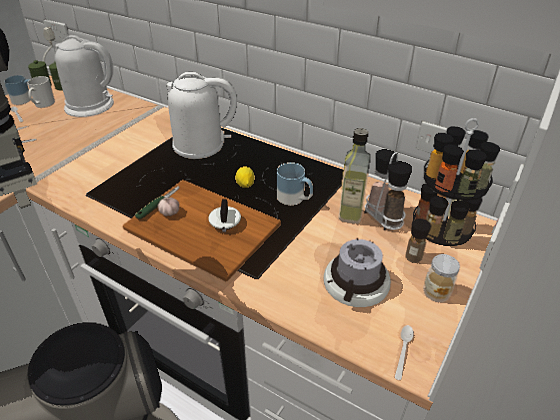

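View pics/side0.png

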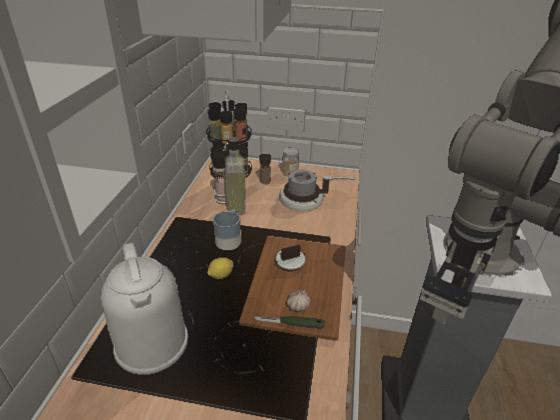

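View pics/wrist0.png

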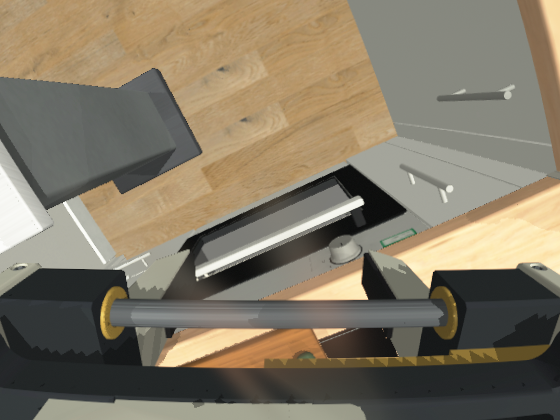

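The scene view shows the grinder near (358,272) with its lever at about (348,293), and the lid at (224,217). In the side view the grinder is at (302,190) with its lever at (325,184), and the lid is at (290,257). I'll enlarge both.

Create h.py:
```python
import numpy as np,cv2
def dist(c): return np.array([c["k1"],0,0,0,0.])
def ray(c,uv):
    p=cv2.undistortPointsIter(np.array(uv,float).reshape(-1,1,2),c["K"],dist(c),None,None,(3,50,1e-9)).reshape(-1,2)
    d=np.c_[p,np.ones(len(p))]@c["R"]; return -c["R"].T@c["t"],d
def plane(c,uv,z):
    o,d=ray(c,uv); return o+d*((z-o[2])/d[:,2])[:,None]
def proj(c,X):
    return cv2.projectPoints(np.array(X,float).reshape(-1,3),cv2.Rodrigues(c["R"])[0],np.array(c["t"],float),c["K"],dist(c))[0].reshape(-1,2)
def circ(P):
    A=np.c_[2*P[:,:2],np.ones(len(P))]; s=np.linalg.lstsq(A,(P[:,:2]**2).sum(1),rcond=None)[0]
    return s[:2],np.sqrt(s[2]+s[:2]@s[:2])
def load(n): return dict(np.load(f"pics/{n}.npz"))
```

Run:
```python
from h import *
s=load("scene0")["color"][:,:,::-1];d=load("side0")["color"][:,:,::-1]
def cr(i,x,y,w,h,W,H): return cv2.resize(i[y:y+h,x:x+w],(W,H),interpolation=cv2.INTER_CUBIC)
a=np.hstack([cr(s,315,230,80,80,400,400),cr(d,270,160,70,70,400,400)])
b=np.hstack([cr(s,200,190,60,30*1+0,400,200),cr(d,265,240,60,30,400,200)])
cv2.imwrite("pics/z1.png",np.vstack([a,b]))
```

```text
(no output)
```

View pics/z1.png

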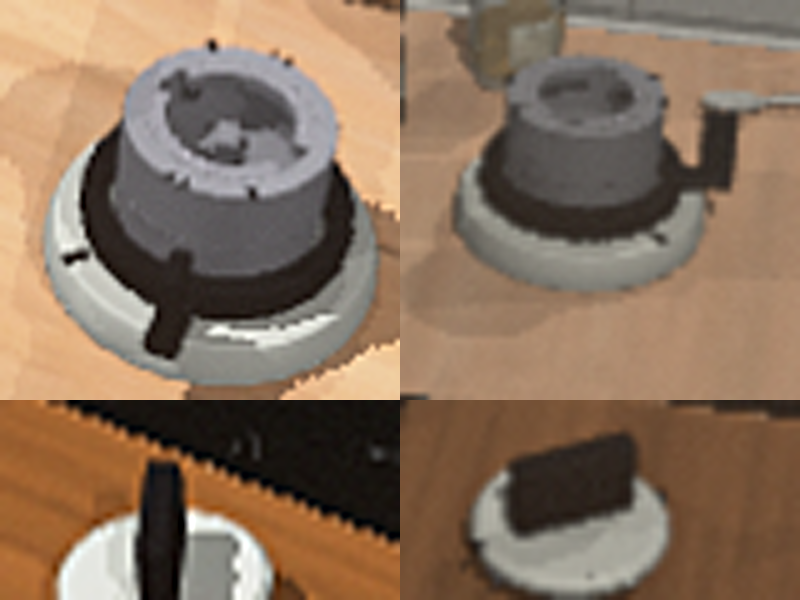

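The crops show these points:
- Scene: locked ridge at about (330,281), lever top at about (351,281), half marks at about (365.4,268.2) and (357.4,239), slots at about (351,246) and (375,261).
- Side: locked ridge at about (315.5,201.7), lever top at about (325.5,179.5).

Next I'll cast rays and fit circles.

Run:
```python
from h import *
S=load("scene0");D=load("side0")
sc=lambda p:np.array(p)/5.+[315-.4,230-.4]
sd=lambda p:(np.array(p)-[400,0])*.175+[270-.4,160-.4]
P=plane(S,sc([(121,128),(230,45),(338,125),(235,198),(130,165),(320,175),(160,65),(310,75)]),92);print("rim S",*circ(P))
g=circ(P)[0]
Q=plane(D,sd([(507,90),(663,95),(590,57),(530,120),(640,120),(585,137),(545,63)]),92);print("rim D",*circ(Q))
h=plane(S,sc([(252,191),(212,45)]),93);print("half mid",h[:,:2].mean(0),np.linalg.norm(h[0]-h[1]))
az=lambda p,c=g:np.degrees(np.arctan2(p[1]-c[1],p[0]-c[0]))
for x,n in zip(h,"hh"):print(n,az(x))
for x in plane(S,sc([(180,85),(300,155)]),92):print("slot",az(x),np.linalg.norm(x[:2]-g))
for x in plane(S,sc([(176,181),(285,60)]),93):print("pair",az(x),np.linalg.norm(x[:2]-g))
for c,p in((S,sc([(76,257)])),(D,sd([(660,238)]))):
    x=plane(c,p,24)[0];print("lock",x,az(x),np.linalg.norm(x[:2]-g))
for c,p in((S,sc([(180,258)])),(D,sd([(722,112)]))):
    x=plane(c,p,80)[0];print("levtop",x,az(x),np.linalg.norm(x[:2]-g))
# lid
for n,c,(x,y,w,hh) in(("S",S,(195,190,60,50)),("D",D,(265,235,50,40))):
    i=c["color"][y:y+hh,x:x+w].astype(int)
    m=((i.max(2)-i.min(2)<45)&(i.min(2)>95)).astype(np.uint8)
    ct=max(cv2.findContours(m,0,1)[0],key=cv2.contourArea);hull=cv2.convexHull(ct).reshape(-1,2)+[x,y]
    k=((i.max(2)<60)).astype(np.uint8)
    print(n,"flange",*circ(plane(c,hull,43)),len(hull))
    n_,l,st,_=cv2.connectedComponentsWithStats(k);
    # bar component: largest dark comp not touching crop border
    ok=[j for j in range(1,n_) if st[j,0]>0 and st[j,1]>0 and st[j,0]+st[j,2]<w and st[j,1]+st[j,3]<hh]
    j=max(ok,key=lambda j:st[j,4]);b=cv2.convexHull(np.argwhere(l==j)[:,::-1].astype(np.float32)).reshape(-1,2)+[x,y];print("bar",st[j],b.tolist())
    cv2.imwrite(f"pics/m{n}.png",m*255)
for n in("S","D"):pass
s=S["color"][:,:,::-1];d=D["color"][:,:,::-1]
a=cv2.resize(s[190:240,195:255],(480,400),interpolation=2);b=cv2.resize(d[240:280,270:310],(320*1,320),interpolation=2)
o=np.zeros((400,800,3),np.uint8);o[:,:480]=a;o[:320,480:]=b;cv2.imwrite("pics/z2.png",o)
```

```text
rim S [ 581.57871993 -164.80331511] 48.852529534646266
rim D [ 582.90707264 -159.72665543] 45.34526878559346
half mid [ 584.82897663 -164.73687795] 91.6104681113497
h -141.5927269365719
h 33.755403138371804
slot 71.13115239007682 29.87080151557249
slot -93.08309281304305 35.41917717247407
pair 175.71477860362114 46.07854203000039
pair -6.389069560114717 49.44707453446484
lock [ 531.71234316 -120.81718723   24.        ] 138.5851320604529 66.49387173168782
lock [ 528.10754853 -118.47200523   24.        ] 139.09196414723053 70.75137063321988
levtop [ 507.87252439 -178.19304925   80.        ] -169.7037262340449 74.91253728457565
levtop [ 501.14647425 -178.03224588   80.        ] -170.66001335978336 81.51288704425426
S flange [564.24557682 201.34659051] 42.491796792163385 19
bar [ 25   9   8  24 138] [[227.0, 212.0], [226.0, 220.0], [225.0, 221.0], [223.0, 222.0], [221.0, 221.0], [220.0, 213.0], [220.0, 211.0], [221.0, 204.0], [222.0, 199.0], [226.0, 200.0], [227.0, 206.0]]
D flange [563.19786725 205.56866939] 41.422254250413324 14
bar [ 16  10  19  15 201] [[299.0, 254.0], [298.0, 255.0], [296.0, 256.0], [284.0, 259.0], [282.0, 259.0], [281.0, 257.0], [281.0, 253.0], [282.0, 249.0], [285.0, 248.0], [297.0, 245.0], [298.0, 245.0], [299.0, 246.0]]
```

View pics/z2.png

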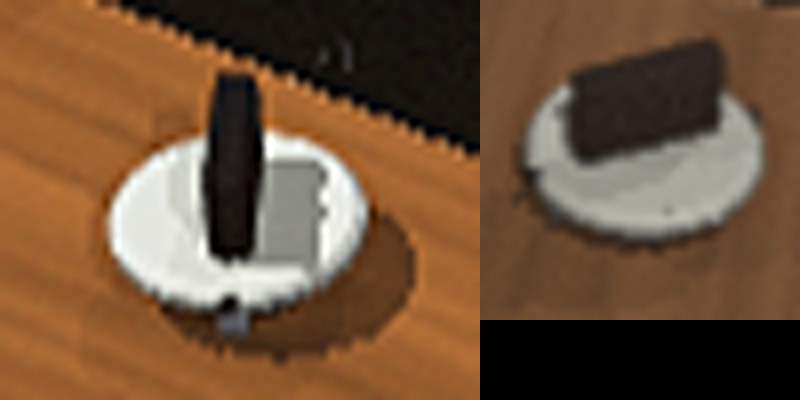

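The lid bar is nearly in line with the scene camera's view. Its nib is at scene (224,228) and side (277,261.5), and the bar's foot edge runs (283,260)–(300,256) in the side view. I'll get its yaw, the bottle position, and a good wrist-camera viewpoint.

Run:
```python
from h import *
from scipy.spatial.transform import Rotation as Ro
S=load("scene0");D=load("side0");W=load("wrist0")
e=plane(D,[(282.5,259.6),(299.4,255.6)],47);v=e[1]-e[0];print("bar edge",e[:,:2],np.degrees(np.arctan2(v[1],v[0])),np.linalg.norm(v))
t=plane(D,[(281.6,249.4),(297.8,245)],82);v=t[1]-t[0];print("bar top",t[:,:2],np.degrees(np.arctan2(v[1],v[0])),np.linalg.norm(v))
t=plane(S,[(223.9,199.3),(223.5,222)],[82,47][0]);print(t)
print("nib",plane(S,[(223.7,227.2)],45),plane(D,[(276.5,261)],45))
print("nearbarfoot",plane(S,[(223.7,222)],47),"fartop",plane(S,[(224,199)],82))
print("bottle",plane(S,[(352,219)],0),plane(D,[(235,212)],0),"mug",plane(S,[(291,200)],0),"spice",plane(S,[(415,258)],0),"honey",plane(S,[(440,295)],0))
T=Ro.from_euler("xyz",[-3.14,0,2.701]).as_matrix();p=np.array([223.9,474.7,404])
Rt=W["R"]@T;tt=W["R"]@p+W["t"];print("opt axis in tool",Rt[2],"cam in tool",-Rt.T@tt)
np.savez("pics/wt.npz",Rt=Rt,tt=tt)
for tp in([460,-170,404],[430,-170,404],[400,-150,404]):
    T2=Ro.from_euler("xyz",[np.pi,0,np.radians(190)]).as_matrix()
    X=np.array([[583,-163,92],[502,-178,62],[528,-120,24],[583,-115,92],[631,-163,92]])
    c=((X-tp)@T2)@Rt.T+tt;print(tp,(c[:,:2]/c[:,2:]*322+[278,211]).round().tolist())
```

```text
bar edge [[582.00801264 219.55268442]
 [538.7317868  193.72573492]] -149.17154231390205 50.39705392002148
bar top [[585.63544751 218.10107491]
 [545.28272772 190.86407275]] -145.98170710832366 48.68466165542732
[[584.16970617 214.26399291  82.        ]
 [513.67302553 161.84242476  82.        ]]
nib [[530.7098756  177.38571677  45.        ]] [[597.49962443 226.32081417  45.        ]]
nearbarfoot [[544.64705115 187.81263878  47.        ]] fartop [[585.28627944 214.79523326  82.        ]]
bottle [[781.32620743 -59.64328567   0.        ]] [[787.80112179 -33.00944012   0.        ]] mug [[ 7.62914851e+02  1.21053248e+02 -1.13686838e-13]] spice [[ 731.63292069 -256.33642445    0.        ]] honey [[ 648.40231539 -347.66698885    0.        ]]
opt axis in tool [-3.05450522e-01  5.39589156e-04  9.52207796e-01] cam in tool [ 8.30654230e+01 -4.35033447e-02  2.19008016e+01]
[460, -170, 404] [[264.0, 313.0], [264.0, 229.0], [309.0, 246.0], [309.0, 319.0], [257.0, 349.0]]
[430, -170, 404] [[260.0, 336.0], [259.0, 255.0], [304.0, 267.0], [303.0, 342.0], [253.0, 371.0]]
[400, -150, 404] [[238.0, 356.0], [237.0, 276.0], [284.0, 286.0], [280.0, 362.0], [232.0, 389.0]]
```

The lid is at about (564,202), yaw 36° (nib spacing 82.8 mm against 83 given). The grinder is at about (583,-163), yaw -15°. I'll go over the grinder for a closer wrist view.

The manual's scale: shifts go in shares of 800 mm and turns go in shares of 120 degrees. Converting my numbers, -245 mm / 800 = -0.3063, -196 mm / 800 = -0.245.

Request:
shift_gripper(segments=[[91, -0.0613, -0.0438, 0, 0], [91, -0.1225, -0.0875, 0, 0], [91, -0.1838, -0.1313, 0, 0], [91, -0.245, -0.175, 0, 0], [91, -0.3063, -0.2188, 0, 0]])

```text
time: 0.78
tool_pos: [371.4, 210.3, 404.7]
tcp_rot: [3.141, 0.0, 2.701]
contact_force: [0.1, 0.7, 0.7]
grip_width: 91.3
finger_force: 0.0
```

Request:
shift_gripper(segments=[[91, -0.0613, -0.0438, 0, 0], [91, -0.1225, -0.0875, 0, 0], [91, -0.1838, -0.1313, 0, 0], [91, -0.245, -0.175, 0, 0], [91, -0.3063, -0.2188, 0, 0]])

```text
time: 1.4
tool_pos: [518.4, -52.7, 404.6]
tcp_rot: [3.141, -0.0, 2.7]
contact_force: [1.0, 0.1, -0.6]
grip_width: 91.1
finger_force: 0.0
```

Request:
shift_gripper(segments=[[91, -0.05, -0.0375, 0, -0.0573], [91, -0.1, -0.075, 0, -0.1146], [91, -0.1313, -0.0963, 0, -0.1719], [91, -0.1313, -0.0963, 0, -0.2292], [91, -0.1313, -0.0963, 0, -0.2865]])

```text
time: 2.02
tool_pos: [580.0, -165.8, 403.9]
tcp_rot: [3.141, -0.001, -2.979]
contact_force: [1.3, 0.4, 0.4]
grip_width: 90.7
finger_force: 0.0
```

Run:
```python
from plant import bot, imaging, get_obs
from h import *
c=imaging.capture("wrist");np.savez("pics/w1.npz",**c);o=get_obs();print(o["tool_pos"],o["tcp_rot"],o["time"])
cv2.imwrite("pics/w1.png",c["color"][:,:,::-1]);print(proj(c,[[583,-163,92],[502,-178,62]]))
i=c["color"][:,:,::-1];u,v=proj(c,[[570,-163,60]])[0].astype(int);x0,y0=max(u-90,0),max(v-90,0)
cv2.imwrite("pics/w1z.png",cv2.resize(i[y0:y0+150,x0:x0+190],None,fx=4,fy=4,interpolation=2));print(x0,y0)
```

```text
[ 579.9465609  -165.57389939  404.04109253] [ 3.14085624e+00 -9.45105990e-04 -2.97433986e+00] 2.075
[[280.71159685 205.11817836]
 [278.89107554 113.57314234]]
192 94
```

View pics/w1z.png

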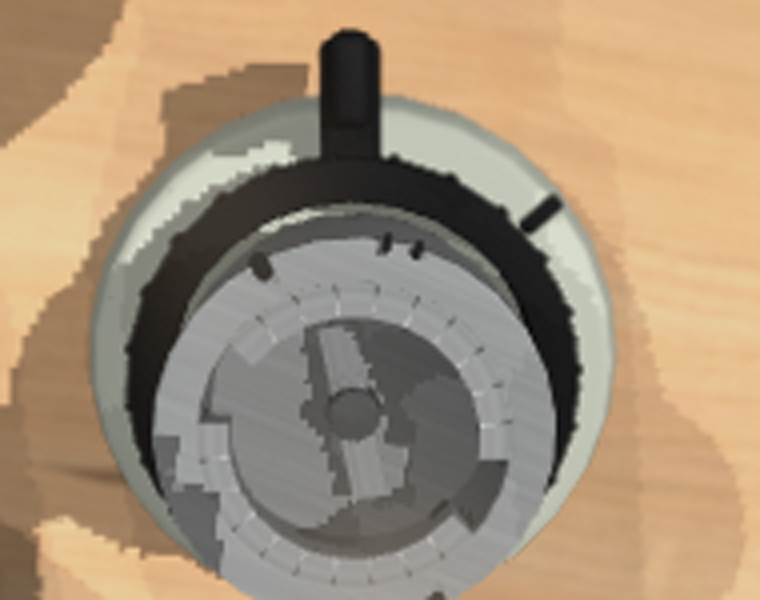

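The wrist view is clear (crop pixel/4 + (192,94)). The rim circle runs from about (230,201) to (331,201), half marks are at about (257,160) and (301,243), the pair at about (292.5,155), the locked ridge at about (327,147), and the lever top at about (279.5,113).

Run:
```python
from h import *
c=load("w1");f=lambda p:np.array(p)/4.+[192-.4,94-.4]
g,r=circ(plane(c,f([(152,430),(350,238),(556,430),(200,320),(510,320),(445,262),(165,500),(540,500)]),92));print("rim",g,r)
h=plane(c,f([(261,265),(435,598)]),93);g2=h[:,:2].mean(0);print("half mid",g2,np.linalg.norm(h[0]-h[1]))
b,rb=circ(plane(c,f([(92,350),(612,360),(110,240),(590,260),(400,95),(250,110+5),(190,150),(520,150)]),20));print("base",b,rb)
ch,rc=circ(plane(c,f([(355,318),(480,420),(230,425),(270,345),(440,345),(350,555),(280,525),(430,520)]),84));print("lower mouth",ch,rc)
for g in(g,g2):
    az=lambda p:(round(np.degrees(np.arctan2(p[1]-g[1],p[0]-g[0]))%360,1),round(np.linalg.norm(p[:2]-g),1))
    v=h[0]-h[1];print("half dir g=",np.degrees(np.arctan2(v[1],v[0]))%180-49.9,az(h[0]))
    print("pair",az(plane(c,f([(402,245)]),93)[0]))
    print("slotL edges",[az(x) for x in plane(c,f([(236,355),(203,420)]),92)],"R",[az(x) for x in plane(c,f([(507,460),(468,532)]),92)])
    print("lock",[az(x) for x in plane(c,f([(524,227),(561,197)]),25)])
    print("lev",[az(x) for x in plane(c,f([(351,40),(352,115)]),80)],plane(c,f([(351,75)]),80))
```

```text
rim [ 582.35836469 -163.74245721] 46.88900908926375
half mid [ 580.99687832 -164.5051122 ] 90.55448489511532
base [ 579.38282615 -164.77112357] 74.67971999442427
lower mouth [ 582.96764832 -163.44570369] 29.670398695617944
half dir g= -13.891148280254122 (np.float64(215.8), np.float64(46.8))
pair (np.float64(176.3), np.float64(47.6))
slotL edges [(np.float64(241.4), np.float64(34.3)), (np.float64(270.3), np.float64(35.6))] R [(np.float64(92.7), np.float64(36.4)), (np.float64(60.3), np.float64(35.3))]
lock [(np.float64(141.1), np.float64(63.2)), (np.float64(140.8), np.float64(76.0))]
lev [(np.float64(189.8), np.float64(90.5)), (np.float64(189.7), np.float64(74.1))] [[ 500.65049863 -177.84105832   80.        ]]
half dir g= -13.891148280254122 (np.float64(216.0), np.float64(45.3))
pair (np.float64(175.3), np.float64(46.3))
slotL edges [(np.float64(242.9), np.float64(33.0)), (np.float64(272.5), np.float64(34.9))] R [(np.float64(90.6), np.float64(37.1)), (np.float64(59.0), np.float64(36.7))]
lock [(np.float64(139.8), np.float64(62.6)), (np.float64(139.7), np.float64(75.5))]
lev [(np.float64(189.4), np.float64(89.0)), (np.float64(189.3), np.float64(72.7))] [[ 500.65049863 -177.84105832   80.        ]]
```

All marks agree: grinder centre (582,-164), yaw -13.9°, lever azimuth 189.5°, lever target azimuth 140.2°. Now to grasp the lever.

Scaled: 178 mm / 800 = 0.2225, 140 mm / 800 = 0.175.

Request:
shift_gripper(segments=[[50, 0.05, 0.0013, 0.0125, 0], [50, 0.1, 0.0018, 0.05, 0], [50, 0.1, 0.0018, 0.1125, 0], [50, 0.1, 0.0018, 0.175, 0], [50, 0.1, 0.0018, 0.2225, 0]])

```text
time: 2.7
tool_pos: [500.2, -176.2, 224.8]
tcp_rot: [3.141, -0.001, -2.984]
contact_force: [0.6, -0.1, 0.3]
grip_width: 50.6
finger_force: 0.0
```

Request:
shift_gripper(segments=[[50, 0, 0, 0, 0], [20, 0, 0, 0, 0], [5, 0, 0, 0, 0], [5, 0, 0, 0, 0], [5, 0, 0, 0, 0]])

```text
time: 3.32
tool_pos: [500.8, -176.5, 227.4]
tcp_rot: [-3.141, 0.001, -2.982]
contact_force: [0.3, -0.4, 0.2]
grip_width: 14.5
finger_force: 0.0
```

Request:
shift_gripper(segments=[[5, 0, 0, 0, 0], [5, 0, 0, 0, 0], [5, 0, 0, 0, 0]])

```text
time: 3.7
tool_pos: [500.8, -176.6, 227.2]
tcp_rot: [-3.141, 0.001, -2.983]
contact_force: [-0.9, -0.4, 5.7]
grip_width: 9.7
finger_force: 30.0
```

Request:
shift_gripper(segments=[[5, -0.0015, 0.0174, 0, 0.0812], [5, -0.0059, 0.0341, 0, 0.1623], [5, -0.013, 0.05, 0, 0.2435], [5, -0.0175, 0.0575, 0, 0.2865]])

```text
time: 4.2
tool_pos: [507.6, -128.4, 227.2]
tcp_rot: [-3.142, 0.001, 2.698]
contact_force: [-0.3, -0.3, 5.1]
grip_width: 9.6
finger_force: 30.0
```

Scaled: 20.3 mm / 800 = 0.0254, -2.5 mm / 800 = -0.0031, 0.25 rad / 2.0944 = 0.1194.

Request:
shift_gripper(segments=[[5, -0.0006, 0.0123, 0, 0.0573], [5, -0.0031, 0.0254, 0, 0.1194], [5, -0.0031, 0.0254, 0, 0.1194]])

```text
time: 4.58
tool_pos: [518.6, -111.1, 227.1]
tcp_rot: [3.141, 0.001, 2.453]
contact_force: [-0.6, 0.7, 6.5]
grip_width: 9.7
finger_force: 30.0
```

Run:
```python
from plant import bot, imaging, get_obs
from h import *
o=get_obs();p=o["tool_pos"]-[582,-164,0];print(o["tool_pos"],np.degrees(o["tcp_rot"][2])%360,np.degrees(np.arctan2(p[1],p[0])),np.hypot(*p[:2]),o["contact_force"])
```

```text
[ 518.5924452  -111.13141351  227.11839436] 140.52856416411848 140.17898996312 82.55668018813832 [-0.56128237  0.65924736  6.51544849]
```

Scaled: -150 mm / 800 = -0.1875, -100 mm / 800 = -0.125.

Request:
shift_gripper(segments=[[40, 0, 0, 0, 0], [40, 0, 0, 0, 0], [40, 0, 0, -0.05, 0], [60, 0, 0, -0.125, 0], [80, -0.025, 0, -0.1875, 0]])

```text
time: 5.2
tool_pos: [533.0, -124.1, 378.6]
tcp_rot: [-3.142, -0.001, 2.452]
contact_force: [1.1, -0.2, -0.3]
grip_width: 55.3
finger_force: 0.0
```

Request:
shift_gripper(segments=[[91, -0.0625, 0, -0.0338, 0], [91, -0.0775, 0, -0.0338, 0]])

```text
time: 5.45
tool_pos: [582.6, -165.6, 405.6]
tcp_rot: [3.14, 0.005, 2.45]
contact_force: [-0.3, -0.3, -1.0]
grip_width: 75.3
finger_force: 0.0
```

```bash
python3 - <<'E'
from plant import bot, imaging, get_obs
from h import *
c=imaging.capture("wrist");np.savez("pics/w2.npz",**c)
i=c["color"][:,:,::-1];u,v=proj(c,[[570,-153,60]])[0].astype(int);x0,y0=max(u-90,0),max(v-90,0)
cv2.imwrite("pics/w2z.png",cv2.resize(i[y0:y0+150,x0:x0+190],None,fx=4,fy=4,interpolation=2));print(x0,y0)
E
```

```text
189 83
```

View pics/w2z.png

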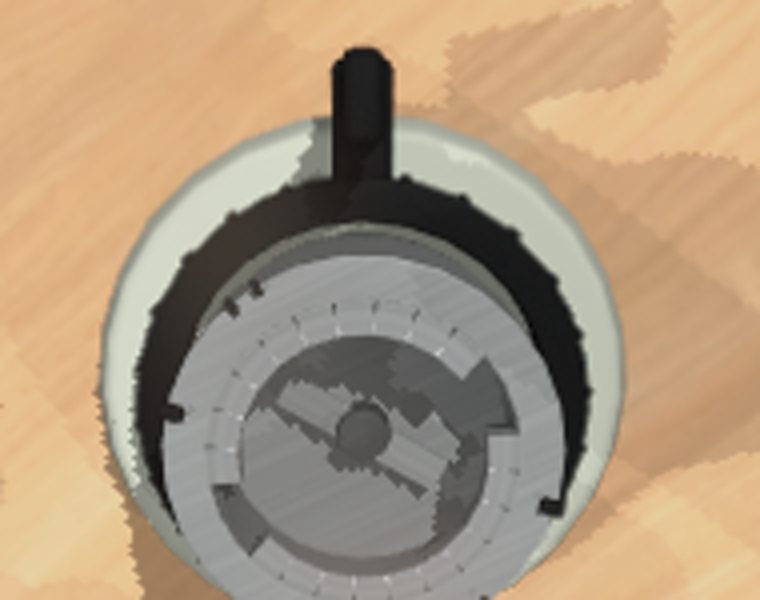

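The lever now covers the locked ridge completely, so it is in line. Half marks are at crop (175,412) and (551,507), and slot edges at (485,362)/(515,432) and (222,487)/(255,552). I'll re-measure the centre from this second viewpoint and plan the move to the lid.

Run:
```python
from h import *
from plant import bot, imaging, get_obs
c=load("w2");f=lambda p:np.array(p)/4.+[189-.4,83-.4]
g,r=circ(plane(c,f([(164,430),(360,256),(565,430),(205,335),(520,335),(280,272),(450,272),(180,510),(550,485)]),92));print("rim",g,r)
h=plane(c,f([(175,412),(551,507)]),93);v=h[0]-h[1];print("half mid",h[:,:2].mean(0),np.linalg.norm(v),"g",np.degrees(np.arctan2(v[1],v[0]))%180-49.9)
l=plane(c,f([(362,55),(362,130)]),80);print("lev",[np.degrees(np.arctan2(*(x[:2]-[582,-164])[::-1])) for x in l])
for e in ([(485,362),(515,432)],[(222,487),(255,552)]):print("slot",[np.degrees(np.arctan2(*(x[:2]-[582,-164])[::-1]))+13.9 for x in plane(c,f(e),92)])
o=get_obs();print(o["tool_pos"],o["tcp_rot"],o["joint_positions"])
```

```text
rim [ 580.90338725 -162.59081348] 45.913884135314916
half mid [ 582.36345668 -163.11978855] 90.89787691153461 g -14.190497633025267
lev [np.float64(140.32664728385393), np.float64(140.3000823263765)]
slot [np.float64(103.75982124153856), np.float64(75.01878018978209)]
slot [np.float64(-104.34631049297779), np.float64(-73.77522500118249)]
[ 582.41781594 -165.61228854  403.37506259] [3.14138183e+00 1.22943253e-03 2.44994351e+00] [-4.03518983e-01  4.92282415e-01  1.29107673e+00 -1.50657074e-04
  1.35699486e+00 -1.28263442e+00]
```

Scaled: 221 mm / 800 = 0.2763, 121 mm / 800 = 0.1513, 0.9 rad / 2.0944 = 0.4297.

Request:
shift_gripper(segments=[[80, 0.05, 0.055, 0, 0.0859], [80, 0.1013, 0.11, 0, 0.1719], [80, 0.1513, 0.1663, 0, 0.2578], [80, 0.2025, 0.2213, 0, 0.3438], [80, 0.2525, 0.2763, 0, 0.4297]])

```text
time: 6.12
tool_pos: [565.6, 130.7, 401.8]
tcp_rot: [-3.137, 0.0, 1.566]
contact_force: [1.6, -0.2, -0.8]
grip_width: 80.3
finger_force: 0.0
```

Request:
shift_gripper(segments=[[80, 0.0425, -0.0025, 0, 0.0859], [80, 0.085, -0.0063, 0, 0.1719], [80, 0.085, -0.0063, 0, 0.2578], [80, 0.085, -0.0063, 0, 0.3438], [80, 0.085, -0.0063, 0, 0.4297]])

```text
time: 6.75
tool_pos: [560.8, 196.9, 401.6]
tcp_rot: [-3.139, 0.004, 0.667]
contact_force: [-0.5, -0.0, -0.5]
grip_width: 80.0
finger_force: 0.0
```

Run:
```python
from plant import bot, imaging, get_obs
from h import *
c=imaging.capture("wrist");np.savez("pics/w3.npz",**c);o=get_obs();print(o["tool_pos"],o["tcp_rot"])
i=c["color"][:,:,::-1];u,v=proj(c,[[564,202,60]])[0].astype(int);x0,y0=max(u-75,0),max(v-75,0)
cv2.imwrite("pics/w3z.png",cv2.resize(i[y0:y0+150,x0:x0+150],None,fx=4,fy=4,interpolation=2));print(x0,y0)
```

```text
[560.89322525 196.82513974 401.680581  ] [-3.1394932   0.00394971  0.65931984]
202 111
```

View pics/w3z.png

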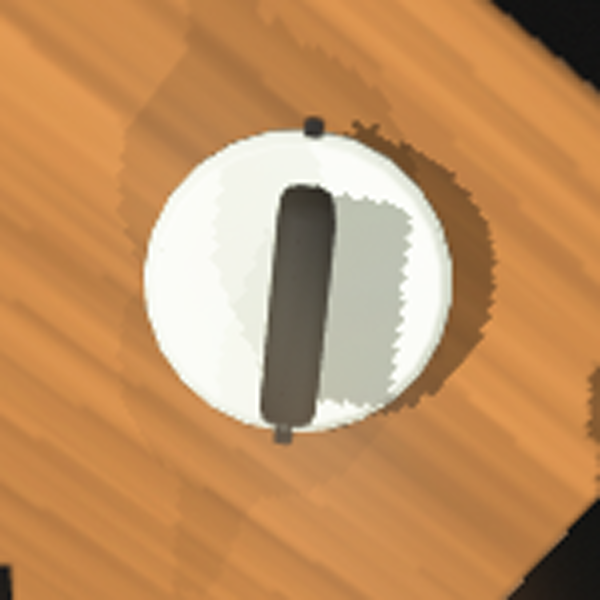

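The wrist view shows the lid with nibs at crop (313,127) and (283,434), and the grip bar running from (309,185) to (287,425).

Run:
```python
from h import *
c=load("w3");f=lambda p:np.array(p)/4.+[202-.4,111-.4]
def rep(n,p,z):
    h=plane(c,f(p),z);v=h[0]-h[1];print(n,h[:,:2].mean(0),np.linalg.norm(v),np.degrees(np.arctan2(v[1],v[0])))
rep("nib",[(313,127),(283,434)],45);rep("bar",[(307,185),(287.5,426)],81)
print("flange",*circ(plane(c,f([(145,285),(452,285),(295,131),(180,190),(420,190),(175,380),(425,375)]),45)))
print(circ(plane(c,f([(145,285),(452,285),(295,131)]),47)))
```

```text
nib [564.33551453 203.86202541] 83.49974142496224 32.639659222490145
bar [566.51174386 205.28235368] 59.02794910391995 33.589421795897856
flange [563.51416313 202.8070569 ] 41.198769997712
(array([564.7620978 , 203.84202183]), np.float64(40.43495951934676))
```

Scaled: 170 mm / 800 = 0.2125, 155 mm / 800 = 0.1938, 0.07 rad / 2.0944 = 0.0334.

Request:
shift_gripper(segments=[[45, 0.0088, -0.0038, 0.05, 0.0334], [45, 0.0088, -0.0038, 0.1063, 0.0334], [45, 0.0088, -0.0038, 0.1563, 0.0334], [45, 0.0088, -0.0038, 0.1938, 0.0334], [45, 0.0088, -0.0038, 0.2125, 0.0334]])

```text
time: 7.42
tool_pos: [564.1, 203.2, 230.9]
tcp_rot: [-3.139, 0.005, 0.604]
contact_force: [-0.2, 0.4, 0.4]
grip_width: 45.2
finger_force: 0.0
```

Request:
shift_gripper(segments=[[40, 0, 0, 0, 0], [40, 0, 0, 0, 0]])

```text
time: 7.68
tool_pos: [565.9, 203.5, 234.9]
tcp_rot: [3.141, -0.002, 0.602]
contact_force: [-0.4, 0.1, -0.8]
grip_width: 40.1
finger_force: 0.0
```

Scaled: 3 mm / 800 = 0.0038, -1.3 mm / 800 = -0.0016, 0.015 rad / 2.0944 = 0.0072.

Request:
shift_gripper(segments=[[40, -0.0016, -0.0009, 0.0038, 0.0072], [20, -0.0016, -0.0009, 0.0038, 0.0072], [5, -0.0016, -0.0009, 0.0038, 0.0072], [5, -0.0016, -0.0009, 0.0038, 0.0072], [5, -0.0016, -0.0009, 0.0038, 0.0072]])

```text
time: 8.3
tool_pos: [564.2, 203.3, 230.8]
tcp_rot: [-3.142, -0.0, 0.587]
contact_force: [-0.7, 0.3, -0.1]
grip_width: 13.9
finger_force: 30.0
```

Request:
shift_gripper(segments=[[5, 0, 0, 0, 0], [5, 0, 0, 0, 0], [5, 0, 0, 0, 0], [5, 0, 0, 0, 0]])

```text
time: 8.8
tool_pos: [564.2, 203.3, 230.9]
tcp_rot: [-3.142, -0.0, 0.587]
contact_force: [-0.6, 1.1, 3.0]
grip_width: 13.6
finger_force: 30.0
```

Scaled: -130 mm / 800 = -0.1625, -110 mm / 800 = -0.1375.

Request:
shift_gripper(segments=[[5, 0, 0, -0.025, 0], [5, 0, 0, -0.075, 0], [5, 0, 0, -0.1375, 0], [5, 0, 0, -0.1625, 0]])

```text
time: 9.3
tool_pos: [564.5, 203.2, 363.5]
tcp_rot: [3.14, -0.004, 0.587]
contact_force: [0.4, -0.3, -2.7]
grip_width: 14.0
finger_force: 30.0
```

Request:
shift_gripper(segments=[[5, -0.025, 0.0425, 0, 0], [5, -0.0625, 0.1063, 0, 0], [5, -0.1013, 0.17, 0, 0], [5, -0.1388, 0.2338, 0, 0], [5, -0.1763, 0.2963, 0, 0]])

```text
time: 9.93
tool_pos: [577.6, -74.2, 360.2]
tcp_rot: [-3.141, 0.0, 0.586]
contact_force: [1.1, 0.2, -2.5]
grip_width: 13.7
finger_force: 30.0
```

Request:
shift_gripper(segments=[[5, -0.0313, 0.0525, 0, -0.0716], [5, -0.05, 0.0838, 0, -0.1432], [5, -0.0588, 0.0981, 0, -0.2149], [5, -0.0588, 0.0981, 0, -0.2865], [5, -0.0588, 0.0981, 0, -0.3533]])

```text
time: 10.55
tool_pos: [582.0, -164.0, 359.9]
tcp_rot: [-3.14, -0.0, 1.33]
contact_force: [0.5, -0.4, -1.9]
grip_width: 13.8
finger_force: 30.0
```

Request:
shift_gripper(segments=[[5, 0, 0, 0, 0], [5, 0, 0, 0, 0]])

```text
time: 10.8
tool_pos: [582.2, -163.5, 360.4]
tcp_rot: [-3.141, -0.0, 1.324]
contact_force: [0.6, 1.0, -1.6]
grip_width: 13.4
finger_force: 30.0
```

Scaled: 53 mm / 800 = 0.0663, 40 mm / 800 = 0.05.

Request:
shift_gripper(segments=[[5, 0, 0, 0.025, 0], [5, 0, 0, 0.05, 0], [5, 0, 0, 0.0663, 0], [5, 0, 0, 0.0663, 0]])

```text
time: 11.3
tool_pos: [582.0, -163.5, 306.8]
tcp_rot: [-3.14, -0.0, 1.326]
contact_force: [0.4, 0.1, -0.8]
grip_width: 13.8
finger_force: 30.0
```

Request:
shift_gripper(segments=[[5, 0, 0, 0.0038, 0], [5, 0, 0, 0.0075, 0], [5, 0, 0, 0.0113, 0], [5, 0, 0, 0.015, 0], [5, 0, 0, 0.015, 0]])

```text
time: 11.92
tool_pos: [582.1, -163.6, 295.4]
tcp_rot: [-3.141, -0.0, 1.326]
contact_force: [-0.3, 0.2, -1.9]
grip_width: 13.9
finger_force: 30.0
```

No contact at origin z 85.5, so the lugs are inside the slots. Continuing down.

Scaled: 11 mm / 800 = 0.0138, 9 mm / 800 = 0.0113.

Request:
shift_gripper(segments=[[5, 0, 0, 0.0038, 0], [5, 0, 0, 0.0075, 0], [5, 0, 0, 0.0113, 0], [5, 0, 0, 0.0138, 0], [5, 0, 0, 0.0138, 0]])

```text
time: 12.55
tool_pos: [582.2, -163.6, 284.5]
tcp_rot: [-3.141, -0.0, 1.327]
contact_force: [-0.5, -0.3, -1.7]
grip_width: 13.7
finger_force: 30.0
```

Request:
shift_gripper(segments=[[5, 0, 0, 0.0013, 0], [5, 0, 0, 0.0025, 0], [5, 0, 0, 0.0025, 0]])

```text
time: 12.92
tool_pos: [582.2, -163.6, 283.9]
tcp_rot: [3.141, 0.0, 1.327]
contact_force: [-2.6, 0.7, 5.2]
grip_width: 13.3
finger_force: 30.0
```

Seated flat at the expected height with a light press. Now the twist.

Scaled: 0.58 rad / 2.0944 = 0.2769.

Request:
shift_gripper(segments=[[5, 0, 0, 0, 0.0573], [5, 0, 0, 0, 0.1146], [5, 0, 0, 0, 0.1719], [5, 0, 0, 0, 0.2292], [5, 0, 0, 0, 0.2769]])

```text
time: 13.55
tool_pos: [582.3, -163.6, 283.8]
tcp_rot: [3.14, -0.001, 0.744]
contact_force: [-1.4, -0.3, 4.3]
grip_width: 13.7
finger_force: 30.0
```

Request:
shift_gripper(segments=[[5, 0, 0, 0, 0.0286], [5, 0, 0, 0, 0.0573], [5, 0, 0, 0, 0.0573]])

```text
time: 13.92
tool_pos: [582.3, -163.6, 283.8]
tcp_rot: [3.14, -0.001, 0.627]
contact_force: [-1.6, 0.9, 5.1]
grip_width: 14.1
finger_force: 30.0
```

Run:
```python
from plant import bot, imaging, get_obs
from h import *
o=get_obs();print(o["tcp_rot"],o["moment"],o["contact_force"])
for n in("scene","wrist","side"):
    c=imaging.capture(n);np.savez(f"pics/{n}4.npz",**c)
    u,v=proj(c,[[582,-164,100]])[0].astype(int);print(n,u,v)
    if n!="wrist":
        i=c["color"][v-35:v+35,u-35:u+35,::-1];cv2.imwrite(f"pics/{n}4.png",cv2.resize(i,(400,400),interpolation=2));print(u-35,v-35)
    else: cv2.imwrite("pics/wrist4.png",c["color"][:,:,::-1])
cv2.imwrite("pics/z4.png",np.hstack([cv2.imread("pics/scene4.png"),cv2.imread("pics/side4.png")]))
```

```text
[ 3.14020819e+00 -8.88524808e-04  6.27025881e-01] [ 0.08620106  0.47788937 -0.04895914] [-1.59539556  0.9286152   5.07078352]
scene 360 251
325 216
wrist 277 265
side 302 173
267 138
```

View pics/z4.png

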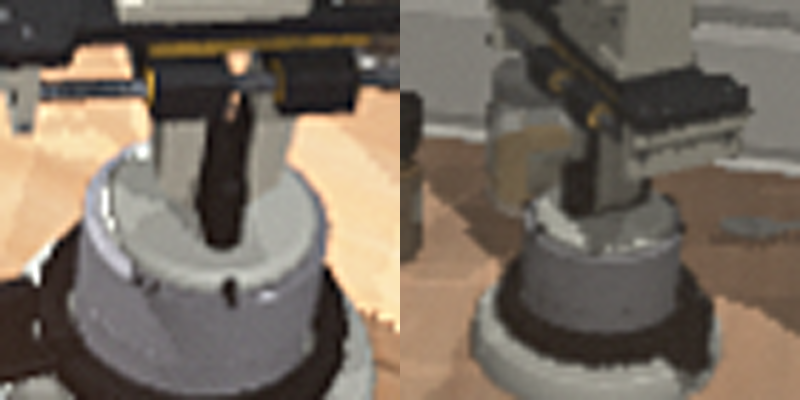

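View pics/wrist4.png

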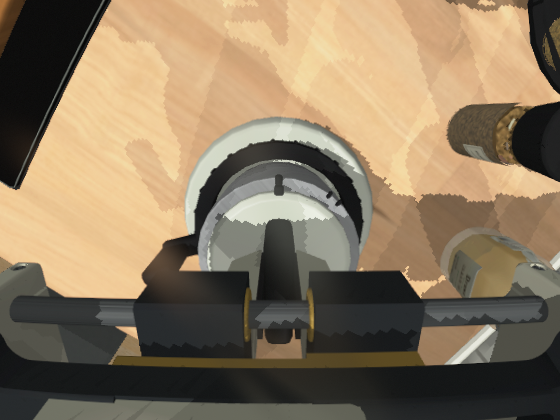

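The nib and the half mark merge into one black line at wrist (278,185), and also at scene crop (232,290). I'll check their offset numerically, and that the lever is still at its mark.

Run:
```python
from h import *
c=load("wrist4");i=c["color"].max(2)
for r in range(174,198):
    x=np.where(i[r,265:292]<80)[0]+265
    if len(x):
        P=plane(c,[(x.mean(),r)],93)[0]-[582,-163.7,0];print(r,x.min(),x.max(),np.hypot(*P[:2]).round(1),np.degrees(np.arctan2(P[1],P[0])).round(1))
```

```text
174 277 280 50.3 35.4
175 275 281 49.8 35.7
176 275 282 49.2 35.3
177 275 282 48.7 35.3
178 275 282 48.1 35.3
179 275 282 47.6 35.3
180 275 282 47.0 35.3
181 275 281 46.5 35.6
182 275 281 46.0 35.6
183 275 281 45.4 35.6
184 276 281 44.9 35.3
185 275 281 44.3 35.6
186 275 283 43.8 34.9
187 275 283 43.2 34.9
188 274 283 42.7 35.2
189 274 283 42.1 35.2
190 274 283 41.6 35.2
191 274 283 41.0 35.2
192 275 283 40.5 34.8
193 275 282 39.9 35.2
194 276 282 39.3 34.8
```

The nib and mark agree within half a degree, and the grip is held. Handing in.

```bash
python3 -c "
from plant import bot, imaging, get_obs
print(bot.close_job())"
```

```text
the job is handed in; nothing more can be done
None
```

The job is handed in: collar lever in line with its locked mark, lid seated flat and held at the half-way mark (nib within about half a degree), about 14 s of the 58 s used; no verdict was returned.

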